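# Load the condiment caddy and hold it up level

## Task

Of the two steel shakers, only one slides down through the wooden ring of the condiment caddy: seat that one fully home in the ring while the caddy stands on the counter, let go of it, and leave the other shaker standing upright on the counter. Then take the caddy by its handle, lift it with the shaker in it about 10 cm clear of the counter, touching nothing else, and keep it steady and level in the air; finish while still holding it up, do not put it down. Do not disturb the sauce bottle, the two bowls or the bamboo lid.

Things in the scene. Friction and masses are not known exactly. Their poses are not given: they have to be found in the camera images.
- caddy: Loose wooden condiment caddy, 0.36 to 0.56 kg, at any yaw. Origin: centre of the underside, z up. Base board 190 (x) x 95 (y) x 12 mm. At its +x end stands an open wooden ring, at its -x end a fixed white ceramic dip dish (60 mm wide, top 38 mm above the underside). From the middle rises a 14 mm square post with a wooden grip bar on top.
- ring_mouth (a point): Centre of the ring's mouth, 60 mm along +x of the caddy from its origin and 42 mm above the caddy's underside. Bore 44 mm, outside 56 mm, 30 mm deep down to the base board's top (12 mm above the underside). Axes as the caddy's.
- ring_seat (a point): Centre of the ring's floor on top of the base board, 30 mm below ring_mouth: where the centre of a seated shaker's underside comes to lie.
- handle (a point): Centre of the caddy's grip bar, 117 mm above its underside, over the origin. The bar is 40 mm long along the caddy's x, 18 mm thick along its y (grip it across this), 26 mm high (104 to 130 mm above the underside). Firmly gripped across its flat sides, with the fingers pointing down, it carries the loaded caddy level.
- shaker_slim: Slim upright steel shaker, 40 mm diameter, 100 mm tall, straight sides (small chamfers at foot and top), about 0.13 kg (0.09 to 0.18). It fits the ring. Origin: centre of its underside, z up. When it is seated its top is 112 mm above the caddy's underside.
- shaker_wide: Wide upright steel shaker, 51 mm diameter, 100 mm tall, otherwise alike, 0.17 kg. It does not go into the ring. Origin: centre of its underside. The two shakers may stand in either place.
- sauce_bottle: Bystander: sauce bottle with push dispenser cap, 66 mm diameter, 201 mm tall, loose. Origin: centre of underside.
- bowls: Bystander: two stacked white bowls (they stay together), 116 mm wide, 69 mm tall together, loose. Origin: centre of the underside.
- bamboo_lid: Bystander: round bamboo lid lying flat, 176 mm wide, 12 mm thick, with a knob on top to 34 mm, loose. Origin: centre of underside.
Mind the look-alikes: they are no part of the job. Leave any blue or purple look-alike of the shaker_slim alone. Leave any black or purple look-alike of the caddy alone.

How it is judged:
By the outcome, as a careful person would: the job done as asked, in the order asked, and still so for the second after the job is handed in, while the arm keeps its last pose, push and grip.
It also fails if it takes over 51 s, if anything falls off the work surface, if the arm or the gripper's body presses on something with over 40 N, if the wrist force passes 120 N, or if a joint passes its speed limit or range.

## Robot

A 6-joint arm with a two-finger parallel gripper is mounted at the origin on the work surface. World frame = base frame: x ahead of the robot, y to its left, z up, the work surface at z = 0. Lengths are in m, angles in rad, forces in N, time in s.
With the tool pointing down it reaches from about 0.3 to 0.875 m from the base axis. Payload 6.4 kg.
Tool frame: the origin (TCP) lies midway between the tips of the shut fingers; the grasp point (between the pads) lies 19 mm behind it; z points along the fingers, y is the line along which they close (so a half turn about z gives the same grasp; the last joint's range is limited). The gripper opens to 85 mm and grips with 20 to 120 N. Pads are 22 mm wide; open, the fingers measure 114 mm over their backs; the gripper's body (76 mm by 85 mm) begins 54 mm behind the grasp point. The pads swing forward as they close: fully open they stand 13 mm farther back than shut.
Start: joints at [1.13, 0.181, 1.607, -0, 1.354, -0.206], TCP at [0.134, 0.559, 0.231] pointing down, gripper open.
Joint ranges: [-2.99, 2.99], [-0.89, 2.07], [0.3, 2.58], [-1.14, 4.28], [0, 2.63], [-3.12, 3.12]. Speed limits (rad/s): [2.57, 2.57, 3.01, 3.14, 3.14, 3.14].

## Interface

Orientations are given as a unit quaternion [w, x, y, z].
In Python, from bench import get_obs, camera, hand_in gives the robot as it stands.
- The arm moves only by the tool carry_out, never from a script. Its argument "plan" is a list that holds one entry, the list of rows, each a list of 7 numbers: the shift along the world's x, y, z in m, then the turn, a rotation vector about the world's x, y, z in rad, then the opening, from 0 (shut) to 1 (fully open). In form: [[[x, y, z, rx, ry, rz, hand], ...]]. A call has exactly 5 rows; each row is the pose to reach, as a shift and turn from the pose commanded when the call began; what a row does not reach only later rows make up. A row lasts 1/12 s, in which the tool goes at most 41.7 mm and 7.16 degrees, less where a joint would pass 70% of its speed; a pose out of reach is approached as far as the arm can. A call with a gripper value outside its range is refused whole. The fingers move at their own pace and stop on an object; the grip force is fixed at half the most. Time passes only in rows, so rows that repeat a pose let the fingers close, or fill a call up. It gives the time, the measured TCP pose, the force, the opening and the grip force at its end, in the units of the state.
- get_obs(): the state, without advancing time (a new reading comes with each control period).
- camera(name): name is "scene" or "side" or "wrist"; returns a dict with "pixels" (384x512x3 uint8, red, green, blue), "z_map" (384x512 float32, m along the optical axis (not along the pixel's ray), 0 where there is no reading), "camera_matrix" (3x3 intrinsics, pixels), "k1" (the pictures are not rectified: a ray, as slopes to the right and down, at radius r is drawn at 1 + k1 r^2 times it, then the intrinsics apply), "cam_to_world" (4x4, takes a point from camera to world coordinates). Camera axes: x right, y up, looking along -z (the intrinsics and any distortion apply to the point x, -y, -z); pixel columns grow to the right and rows downward; lengths in m; the calibration is good to about 2 mm. A picture is of the moment at which its call begins.
- hand_in(): hands the job in; it is judged then, once.
The state is a dict: "time_s": time; "q": joint angles; "dq": joint speeds; "joint_efforts": joint torques, N m; "eef_pos": TCP position; "eef_rot": TCP orientation; "wrist_force": force on the tool from outside, world axes, zero at the start; "torque": the same for the moment, N m; "opening": opening from 0.0 (shut) to 1.0 (fully open); "grasp_force": force on a finger pad.
Only numpy, scipy, OpenCV 4.12 (cv2) and the standard library are available. Lean on these libraries where they do the work, as an engineer would, in place of code of your own. Each camera call takes 0.05 s, during which the arm holds its last target. There are 200 camera calls.

## Working session

There is one attempt and no reset: what is moved stays moved. The work goes in short steps, Python scripts to look and compute and a tool call to move; the robot and the scene stay as the last step left them, time stands still between calls to the robot, and variables do not carry over. Pictures are saved under pics/ and viewed, at most 10 in all, crops included, and the job is handed in when it is done.

Besides the shell and the picture viewer there is one more tool, called after "Call:" in YAML: its name, and indented under it one key for each argument. carry_out: Moves the arm, as the interface text tells. Its arguments: {"type":"object","properties":{"plan":{"type":"array","items":{"type":"array","items":{"type":"array","items":{"type":"number"}}}}},"required":["plan"]}

```bash
mkdir -p pics; ls; cat > h.py <<'E'
import numpy as np, cv2
from bench import get_obs, camera, hand_in
def snap(n,tag):
    c=camera(n); np.savez(f'{tag}.npz',**c); cv2.imwrite(f'pics/{tag}.png',c['pixels'][...,::-1]); return c
def load(tag): return dict(np.load(f'{tag}.npz'))
def rays(c,uv):
    uv=np.asarray(uv,float).reshape(-1,1,2)
    k=np.array([float(c['k1']),0,0,0,0])
    p=cv2.undistortPoints(uv,c['camera_matrix'],k)[:,0]
    d=np.c_[p[:,0],-p[:,1],-np.ones(len(p))]
    T=c['cam_to_world']; return T[:3,3],d@T[:3,:3].T
def onplane(c,uv,z):
    o,d=rays(c,uv); return o+d*((z-o[2])/d[:,2])[:,None]
def cloud(c):
    h,w=c['z_map'].shape; u,v=np.meshgrid(np.arange(w),np.arange(h))
    o,d=rays(c,np.c_[u.ravel(),v.ravel()]); P=o+d*c['z_map'].ravel()[:,None]
    P[c['z_map'].ravel()==0]=np.nan; return P.reshape(h,w,3)
E
python3 - <<'E'
from h import *
for n in ['scene','side','wrist']:
    c=snap(n,n+'0'); print(n,c['camera_matrix'].round(1).tolist(),c['k1'],c['cam_to_world'].round(3).tolist())
print(get_obs())
a=cv2.imread('pics/scene0.png');b=cv2.imread('pics/side0.png')
E
```

```text
pics
scene [[411.2, 0.0, 258.8], [0.0, 411.2, 189.5], [0.0, 0.0, 1.0]] -0.035769455772734896 [[0.744, -0.46, 0.484, 1.05], [0.668, 0.495, -0.556, -0.591], [0.016, 0.737, 0.676, 0.781], [0.0, 0.0, 0.0, 1.0]]
side [[375.0, 0.0, 259.2], [0.0, 375.0, 188.1], [0.0, 0.0, 1.0]] 0.02835496535663748 [[-0.963, 0.158, -0.216, 0.34], [-0.267, -0.506, 0.82, 0.745], [0.021, 0.848, 0.53, 0.593], [0.0, 0.0, 0.0, 1.0]]
wrist [[332.1, 0.0, 258.4], [0.0, 332.1, 192.3], [0.0, 0.0, 1.0]] 0.016623586481583713 [[0.232, -0.924, -0.305, 0.055], [0.973, 0.22, 0.074, 0.578], [-0.002, -0.314, 0.95, 0.374], [0.0, 0.0, 0.0, 1.0]]
{'time_s': 0.15, 'q': array([ 1.12971066e+00,  1.81394345e-01,  1.60775274e+00,  1.06669280e-05,
        1.35380625e+00, -2.06297837e-01]), 'dq': array([ 0.00076519, -0.00158423, -0.00256959,  0.00092031, -0.00107604,
        0.00077781]), 'joint_efforts': array([ 3.74719584e-04, -4.45268190e+01, -3.51692998e+01, -2.66648749e-04,
        5.86179100e-03, -2.86984550e-05]), 'eef_pos': array([0.13356415, 0.55884721, 0.23059   ]), 'eef_rot': array([-2.21333319e-04,  1.17125575e-01,  9.93116880e-01, -6.43355718e-04]), 'wrist_force': array([-0.79790842,  0.55095101, -0.3172085 ]), 'torque': array([-0.00331679, -0.01712561, -0.01672592]), 'grasp_force': 0.0, 'opening': 1.0010545315877863}
```

View pics/scene0.png

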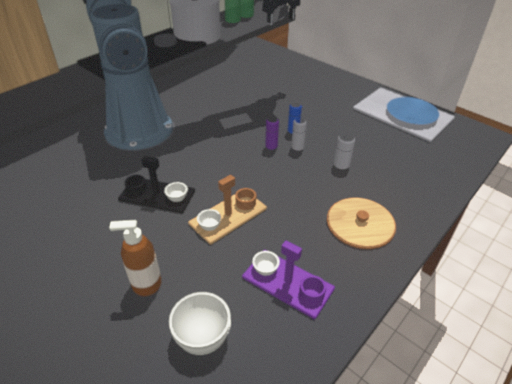

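View pics/side0.png

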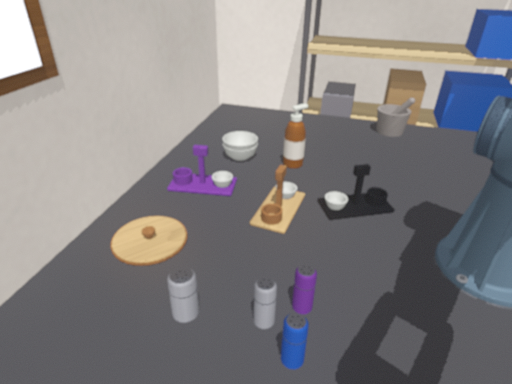

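The scene view shows the wooden caddy at (228,215) with its ring at (245,200) and dish at (208,221). The look-alike caddies are black at (157,190) and purple at (290,285). The steel shakers are at (299,134), which looks slim, and (344,151), which looks wide. Look-alike shakers are purple at (272,134) and blue at (294,118).
In the side view the steel shakers are at (265,303) and (183,295), the blue one at (294,341), the purple one at (305,289), and the wooden caddy at (279,205).

```bash
python3 - <<'E'
from h import *
for tag in ['scene0','side0']:
    c=load(tag); P=cloud(c); print(tag)
    m=((P[...,2]>0.02)&(P[...,0]>0.22)).astype(np.uint8)
    n,l,s,ce=cv2.connectedComponentsWithStats(m)
    for i in range(1,n):
        if s[i,4]<60: continue
        q=P[l==i]; zt=np.nanpercentile(q[:,2],97); t=q[q[:,2]>zt-0.008]
        if np.linalg.norm(np.nanmedian(q,0)[:2])>1: continue
        r=cv2.minAreaRect(t[:,:2].astype(np.float32)*1000)
        print(ce[i].round(),s[i,4],'top',zt.round(3),'rect mm',np.round(r[0],1),np.round(r[1],1),'rgb',np.median(c['pixels'][l==i],0))
    hsv=cv2.cvtColor(c['pixels'],cv2.COLOR_RGB2HSV)
    print(c['cam_to_world'][:3,3])
    for nm,(u,v) in {'scene0':{'cad':(228,210),'slim':(299,134),'wide':(344,151)},'side0':{'cad':(279,205),'slim':(265,303),'wide':(183,295)}}[tag].items():
        print(nm,hsv[v,u],P[v,u].round(3))
a=load('scene0')['pixels'][90:250,180:380];b=load('side0')['pixels'][160:384,150:350]
a=cv2.resize(a,(400,320));b=cv2.resize(b,(400,448))
o=np.zeros((448,800,3),np.uint8);o[:320,:400]=a;o[:,400:]=b
cv2.imwrite('pics/crop0.png',o[...,::-1])
E
```

```text
scene0
[413. 110.] 772 top 0.032 rect mm [629.4 700.9] [177.9 178. ] rgb [ 95. 132. 169.]
[296. 125.] 516 top 0.099 rect mm [416.4 309. ] [ 38.6 118.9] rgb [102. 103. 119.]
[272. 132.] 284 top 0.098 rect mm [388.5 223.1] [36.3 24.5] rgb [ 83.  51. 103.]
[343. 151.] 414 top 0.099 rect mm [602.3 294.6] [49.5 31.7] rgb [117. 116. 119.]
[152. 170.] 338 top 0.131 rect mm [ 303.3 -157.9] [42.  19.2] rgb [37.  36.5 37. ]
[135. 184.] 302 top 0.043 rect mm [ 249.7 -185.7] [54.  55.9] rgb [37. 37. 37.]
[227. 192.] 384 top 0.131 rect mm [501.3 -82.3] [40.8 19.8] rgb [109.  80.  59.]
[175. 190.] 263 top 0.04 rect mm [ 354.  -130.7] [58.2 60.1] rgb [175. 174. 165.]
[245. 198.] 298 top 0.043 rect mm [508.7 -22.7] [55. 55.] rgb [116.5  84.   60. ]
[208. 218.] 301 top 0.04 rect mm [ 495.4 -141.3] [57.2 60.1] rgb [177. 174. 166.]
[362. 215.] 113 top 0.036 rect mm [771.  133.9] [30.8 31.3] rgb [179. 124.  83.]
[138. 256.] 2044 top 0.201 rect mm [ 508.3 -361.6] [50.1 19.8] rgb [139. 124. 113.]
[290. 258.] 477 top 0.131 rect mm [ 747.3 -139.3] [40.9 19.3] rgb [ 87.  54. 106.]
[265. 261.] 340 top 0.039 r
[... 1078 characters left out ...]
042 rect mm [ 249.5 -182.5] [53.8 53.4] rgb [39. 39. 42.]
[336. 200.] 254 top 0.038 rect mm [ 355.3 -128.9] [57.9 58. ] rgb [202. 204. 199.]
[148. 231.] 125 top 0.035 rect mm [770.2 136.6] [33.1 28.7] rgb [178. 130.  85.]
[304. 289.] 698 top 0.098 rect mm [382.6 236.2] [38.9 29.2] rgb [113.  63. 146.]
[183. 295.] 1039 top 0.099 rect mm [593.  314.2] [50.5 35.1] rgb [155. 155. 160.]
[265. 303.] 749 top 0.098 rect mm [444.8 289.1] [37.6 31.3] rgb [152. 153. 159.]
[294. 341.] 923 top 0.099 rect mm [378.6 351.1] [38.4 31.8] rgb [ 45.  89. 168.]
[0.34045074 0.74508318 0.59313962]
cad [ 14 134 165] [ 0.5   -0.074  0.02 ]
slim [116  13 159] [0.441 0.303 0.073]
wide [116  10 173] [0.585 0.329 0.075]
```

View pics/crop0.png

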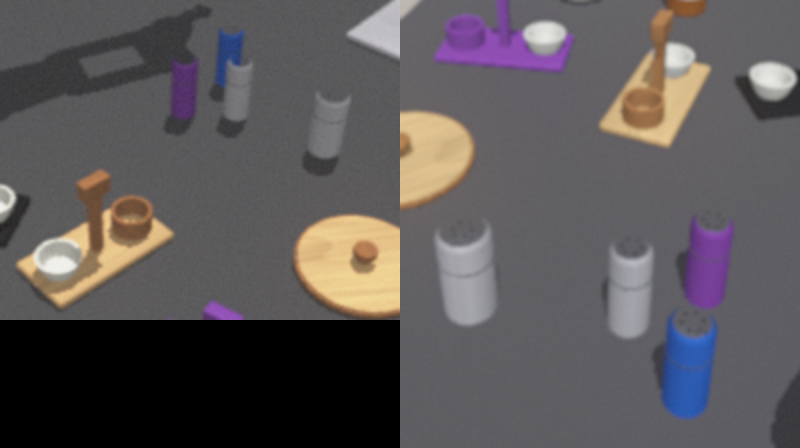

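The crop confirms it: the shaker at scene (299,134) / side (265,303) is steel grey and measures about 38 mm across against 50 mm for the other, so it is the slim one. The wooden caddy is at scene (228,215). Next I refine the positions.

```bash
cat >> h.py <<'E'
from scipy.optimize import least_squares
def fitcirc(q,r=None,x0=None):
    x0=np.median(q,0) if x0 is None else x0
    if r: f=lambda p:np.hypot(*(q-p).T)-r; s=least_squares(f,x0,loss='soft_l1',f_scale=.001)
    else: f=lambda p:np.hypot(*(q-p[:2]).T)-p[2]; s=least_squares(f,[*x0,.02],loss='soft_l1',f_scale=.001)
    return s.x.round(4),np.abs(s.fun).mean().round(4)
def near(P,xy,r,z0,z1):
    q=P.reshape(-1,3); q=q[np.isfinite(q[:,2])]
    return q[(np.hypot(q[:,0]-xy[0],q[:,1]-xy[1])<r)&(q[:,2]>z0)&(q[:,2]<z1)]
E
python3 - <<'E'
from h import *
for tag in ['scene0','side0']:
    c=load(tag); P=cloud(c); print(tag)
    print('table z',np.nanmedian(near(P,(.5,.12),.05,-.02,.02)[:,2]))
    for nm,xy,r in [('slim',(.448,.283),.02),('wide',(.597,.305),.0255),('purple',(.385,.23),.02),('blue',(.378,.346),.02)]:
        q=near(P,xy,.035,.015,.09)[:,:2]
        t=near(P,xy,.025,.094,.11)
        print(nm,len(q),'sideR',fitcirc(q,r,np.array(xy)),'free',fitcirc(q,None,xy)[0],'top',np.round(np.median(t[:,2]),4),t[:,:2].mean(0).round(4))
    for nm,xy in [('ring',(.508,-.021)),('dish',(.495,-.139))]:
        t=near(P,xy,.04,.036,.048); o,r=cv2.minEnclosingCircle(t[:,:2].astype(np.float32)); print(nm,o,r,np.median(t[:,2]))
    t=near(P,(.501,-.081),.035,.12,.14);print('bar',cv2.minAreaRect(t[:,:2].astype(np.float32)*1000),np.percentile(t[:,2],[50,95]))
    b=near(P,(.501,-.081),.12,.008,.016);print('board',cv2.minAreaRect(b[:,:2].astype(np.float32)*1000),np.median(b[:,2]))
E
```

```text
scene0
table z -0.00013514312032403275
slim 254 sideR (array([0.446 , 0.2834]), np.float64(0.0013)) free [0.4466 0.2825 0.0191] top 0.0974 [0.4526 0.2739]
wide 365 sideR (array([0.5967, 0.307 ]), np.float64(0.0012)) free [0.597  0.3064 0.025 ] top 0.0972 [0.6036 0.2935]
purple 254 sideR (array([0.3819, 0.2305]), np.float64(0.0013)) free [0.3824 0.2299 0.0194] top 0.0965 [0.3892 0.2207]
blue 187 sideR (array([0.3789, 0.3468]), np.float64(0.0014)) free [0.3793 0.3461 0.0194] top 0.0966 [0.3868 0.3366]
ring (0.5080962777137756, -0.02366645820438862) 0.03055606037378311 0.04059451043193241
dish (0.4955797791481018, -0.14085990190505981) 0.03065008483827114 0.03804231666119412
bar ((502.2801818847656, -82.74495697021484), (40.19771194458008, 20.247896194458008), 79.6264877319336) [0.12886278 0.1312197 ]
board ((470.1570129394531, -78.3758316040039), (190.5604705810547, 160.76763916015625), 83.76669311523438) 0.011644315901976898
side0
table z -0.00048662969906154707
slim 629 sideR (array([0.4464, 0.2829]), np.float64(0.0006)) free [0.4462 0.2838 0.0192] top 0.0973 [0.4434 0.2935]
wide 890 sideR (array([0.598 , 0.3067]), np.float64(0.0012)) free [0.5972 0.3083 0.0239] top 0.098 [0.5875 0.3157]
purple 594 sideR (array([0.3827, 0.2298]), np.float64(0.0006)) free [0.3827 0.2306 0.0194] top 0.097 [0.3816 0.2407]
blue 767 sideR (array([0.3799, 0.3459]), np.float64(0.0008)) free [0.3798 0.3475 0.0186] top 0.0975 [0.3787 0.3554]
ring (0.5081372261047363, -0.0193459652364254) 0.028462832793593407 0.040155939864488566
dish (0.4956492781639099, -0.13911275565624237) 0.029902249574661255 0.037154282601325084
bar ((500.35809326171875, -79.1108169555664), (41.75769805908203, 18.160348892211914), 86.63673400878906) [0.12832626 0.13033051]
board ((470.37420654296875, -76.8974838256836), (192.17721557617188, 155.5853271484375), 84.2605972290039) 0.011076592686711795
```

Both views agree: slim at (0.446, 0.283), top about 0.098, and caddy yaw about 84°. Moving above the slim shaker now, with the closing line along about -6°, which suits both the pick and the ring.

Call:
carry_out:
  plan:
    - [[0.03,-0.026,0,0,0,-0.12,1],[0.06,-0.052,0,0,0,-0.24,1],[0.09,-0.078,0,0,0,-0.36,1],[0.12,-0.104,0,0,0,-0.48,1],[0.15,-0.13,0,0,0,-0.6,1]]

```text
time_s: 0.57
eef_pos: [0.2845, 0.4278, 0.2311]
eef_rot: [-0.0, 0.408, 0.913, -0.0]
wrist_force: [1.0, 1.1, -1.5]
opening: 1.0
grasp_force: 0.0
```

Call:
carry_out:
  plan:
    - [[0.03,-0.026,0,0,0,-0.12,1],[0.06,-0.052,0,0,0,-0.24,1],[0.09,-0.078,0,0,0,-0.36,1],[0.12,-0.104,0,0,0,-0.48,1],[0.14,-0.13,0,0,0,-0.6,1]]

```text
time_s: 0.98
eef_pos: [0.4259, 0.2974, 0.2313]
eef_rot: [0.0, 0.66, 0.751, 0.0]
wrist_force: [0.2, 0.1, -0.4]
opening: 1.001
grasp_force: 0.0
```

Call:
carry_out:
  plan:
    - [[0.01,-0.01,0,0,0,-0.12,1],[0.022,-0.015,0,0,0,-0.24,1],[0.022,-0.015,0,0,0,-0.24,1],[0.022,-0.015,0,0,0,-0.24,1],[0.022,-0.015,0,0,0,-0.24,1]]

```text
time_s: 1.4
eef_pos: [0.445, 0.2846, 0.231]
eef_rot: [-0.0, 0.742, 0.671, -0.0]
wrist_force: [-1.1, 0.5, -0.2]
opening: 1.004
grasp_force: 0.0
```

```bash
cat >> h.py <<'E'
from scipy.spatial.transform import Rotation as R
def st():
    o=get_obs(); w,x,y,z=o['eef_rot']; M=R.from_quat([x,y,z,w]).as_matrix()
    print('t',round(o['time_s'],2),'tcp',o['eef_pos'].round(4),'yang',np.degrees(np.arctan2(M[1,1],M[0,1])).round(2),'ztool',M[:,2].round(4),'F',o['wrist_force'].round(1),'op',round(o['opening'],3),'g',round(o['grasp_force'],1),'q',o['q'].round(2)); return o
E
python3 - <<'E'
from h import *
st(); c=snap('wrist','w1'); P=cloud(c)
for nm,xy,r in [('slim',(.446,.283),.02),('purple',(.382,.23),.02),('blue',(.379,.346),.02)]:
    q=near(P,xy,.035,.015,.09)[:,:2]; t=near(P,xy,.03,.09,.11)
    print(nm,len(q),len(t), fitcirc(q,r,np.array(xy)) if len(q)>20 else '', cv2.minEnclosingCircle(t[:,:2].astype(np.float32)) if len(t) else '',np.median(t[:,2]) if len(t) else '')
E
```

```text
t 1.4 tcp [0.445  0.2846 0.231 ] yang -5.74 ztool [-0.001 -0.    -1.   ] F [-1.1  0.5 -0.2] op 1.004 g 0.0 q [0.34 0.08 1.72 0.   1.34 0.44]
slim 1300 601 (array([0.4473, 0.2839]), np.float64(0.0051)) ((0.44713982939720154, 0.2835635542869568), 0.020043395459651947) 0.0975639848414584
purple 1422 556 (array([0.3836, 0.2304]), np.float64(0.0024)) ((0.3840087652206421, 0.23072126507759094), 0.02010996825993061) 0.09702725496119921
blue 1480 708 (array([0.3819, 0.3459]), np.float64(0.0055)) ((0.38093191385269165, 0.34640830755233765), 0.01999792642891407) 0.0975097236429189
```

Wrist view: slim at (0.447, 0.2835), radius 20 mm, top 0.0976, so all three views agree. Descending and closing.

Call:
carry_out:
  plan:
    - [[0.0015,-0.0005,-0.04,0,0,0,1],[0.0015,-0.0005,-0.08,0,0,0,1],[0.0015,-0.0005,-0.115,0,0,0,1],[0.0015,-0.0005,-0.145,0,0,0,1],[0.0015,-0.0005,-0.17,0,0,0,1]]

```text
time_s: 1.87
eef_pos: [0.4451, 0.2842, 0.0589]
eef_rot: [-0.001, 0.742, 0.671, -0.001]
wrist_force: [-1.2, -0.0, -0.7]
opening: 0.997
grasp_force: 0.0
```

Call:
carry_out:
  plan:
    - [[0,0,0,0,0,0,1],[0,0,0,0,0,0,0],[0,0,0,0,0,0,0],[0,0,0,0,0,0,0],[0,0,0,0,0,0,0]]

```text
time_s: 2.28
eef_pos: [0.4486, 0.2845, 0.0635]
eef_rot: [0.001, 0.743, 0.67, 0.002]
wrist_force: [-5.8, 0.6, 19.4]
opening: 0.456
grasp_force: 35.2
```

Call:
carry_out:
  plan:
    - [[0,0,0,0,0,0,0],[0,0,0,0,0,0,0],[0,0,0,0,0,0,0],[0,0,0,0,0,0,0],[0,0,0,0,0,0,0]]

```text
time_s: 2.7
eef_pos: [0.4485, 0.2845, 0.0637]
eef_rot: [0.0, 0.743, 0.669, 0.002]
wrist_force: [-2.4, 0.3, 7.1]
opening: 0.457
grasp_force: 59.5
```

Call:
carry_out:
  plan:
    - [[0,0,0.01,0,0,0,0],[0,0,0.035,0,0,0,0],[0,0,0.065,0,0,0,0],[0,0,0.09,0,0,0,0],[0,0,0.1,0,0,0,0]]

```text
time_s: 3.12
eef_pos: [0.4496, 0.2846, 0.1665]
eef_rot: [0.001, 0.743, 0.669, 0.003]
wrist_force: [1.1, 0.3, -0.1]
opening: 0.45
grasp_force: 60.4
```

Call:
carry_out:
  plan:
    - [[0.005,-0.03,0,0,0,0,0],[0.01,-0.065,0,0,0,0,0],[0.015,-0.1,0,0,0,0,0],[0.018,-0.13,0,0,0,0,0],[0.02,-0.14,0,0,0,0,0]]

```text
time_s: 3.53
eef_pos: [0.4673, 0.1405, 0.1613]
eef_rot: [0.001, 0.744, 0.669, -0.0]
wrist_force: [0.3, 0.8, -1.0]
opening: 0.455
grasp_force: 60.4
```

Call:
carry_out:
  plan:
    - [[0,0,0,0,0,0,0],[0,0,0,0,0,0,0],[0,0,0,0,0,0,0],[0,0,0,0,0,0,0],[0,0,0,0,0,0,0]]

```text
time_s: 3.95
eef_pos: [0.467, 0.1449, 0.1612]
eef_rot: [-0.0, 0.742, 0.67, -0.0]
wrist_force: [-0.0, 0.9, -1.2]
opening: 0.449
grasp_force: 60.4
```

```bash
python3 - <<'E'
from h import *
o=st(); e=o['eef_pos']; print('cmd approx', [.447+.02,.2833-.14,.061+.1])
C={n:snap(n,n+'2') for n in ['scene','side','wrist']}
for n,c in C.items():
    P=cloud(c)
    if n!='wrist':
        for z0 in np.arange(e[2]-.06,e[2]+.0,.015):
            q=near(P,e[:2],.03,z0,z0+.015)[:,:2]
            if len(q)>15: print(n,round(z0-e[2],3),len(q),fitcirc(q,.02,e[:2])[0]-e[:2])
        q=near(P,e[:2],.03,e[2]-.09,e[2]-.02); print('lowest',np.percentile(q[:,2],[1,3])-e[2])
    for nm,xy in [('ring',(.508,-.0215)),('dish',(.4956,-.140))]:
        t=near(P,xy,.035,.037,.048)
        if len(t)>30: print(n,nm,len(t),cv2.minEnclosingCircle(t[:,:2].astype(np.float32)),np.median(t[:,2]))
    t=near(P,(.501,-.081),.035,.12,.14)
    if len(t)>30: print(n,'bar',cv2.minAreaRect(t[:,:2].astype(np.float32)*1000))
E
```

```text
t 3.95 tcp [0.467  0.1449 0.1612] yang -5.86 ztool [-2.e-04  2.e-04 -1.e+00] F [-0.   0.9 -1.2] op 0.449 g 60.4 q [0.06 0.07 1.89 0.   1.19 0.16]
cmd approx [0.467, 0.14329999999999998, 0.161]
scene -0.06 63 [-0.00268867 -0.00137   ]
scene -0.045 60 [-0.00258867 -0.00107   ]
scene -0.03 70 [-0.00238867 -0.00127   ]
scene -0.015 61 [-0.00168867 -0.00107   ]
lowest [-0.05992637 -0.05969498]
scene ring 128 ((0.5081835985183716, -0.02249431051313877), 0.02916347049176693) 0.04081917295733278
scene dish 81 ((0.4952861964702606, -0.14095807075500488), 0.030254941433668137) 0.03818630917668031
scene bar ((502.21588134765625, -82.3745346069336), (41.436527252197266, 19.97916603088379), 82.58627319335938)
side -0.06 111 [-0.00188867 -0.00157   ]
side -0.045 108 [-0.00158867 -0.00147   ]
side -0.03 122 [-0.00138867 -0.00147   ]
side -0.015 116 [-0.00118867 -0.00147   ]
lowest [-0.06115828 -0.05972333]
wrist ring 398 ((0.4975929260253906, -0.019394978880882263), 0.024340488016605377) 0.04200529525346014
```

```bash
python3 - <<'E'
from h import *
for tag in ['scene0','scene2','side0','wrist2']:
    c=load(tag); P=cloud(c)
    H=cv2.cvtColor(c['pixels'],cv2.COLOR_RGB2HSV)
    xy=np.array((.508,-.0215))
    q=near(P,xy,.04,.015,.038)[:,:2]
    out=q[np.hypot(*(q-xy).T)>.0245]
    if len(out)>20: print(tag,'outer',len(out),fitcirc(out,.028,xy),fitcirc(out,None,xy)[0])
    t=near(P,xy,.035,.0385,.048)[:,:2]
    if len(t)>20: print(' rim',len(t),t.mean(0).round(4),fitcirc(t,.025,xy))
    q=near(P,(.4956,-.14),.04,.015,.036)[:,:2]
    xd=np.array((.4956,-.14)); o=q[np.hypot(*(q-xd).T)>.024]
    if len(o)>20: print(' dish rim',fitcirc(near(P,xd,.036,.035,.048)[:,:2],.028,xd))
    # rim ellipse by colour: reddish brown ring vs light board
    b=near(P,(.501,-.081),.13,.009,.0145)
    # board pixels by colour
    m=(H[...,0]>8)&(H[...,0]<26)&(H[...,1]>90)&(np.abs(P[...,2]-.012)<.004)&(np.hypot(P[...,0]-.501,P[...,1]+.081)<.13)
    m=cv2.morphologyEx(m.astype(np.uint8),cv2.MORPH_OPEN,np.ones((2,2)))
    n,l,s,_=cv2.connectedComponentsWithStats(m); 
    if n>1:
        ct=np.argwhere(m>0)[:,::-1]
        X=onplane(c,ct,.012)[:,:2]; print(' board',len(X),cv2.minAreaRect((X*1000).astype(np.float32)))
E
```

```text
scene0 outer 132 (array([ 0.5069, -0.0214]), np.float64(0.001)) [ 0.508  -0.0226  0.0266]
 rim 110 [ 0.5082 -0.0224] (array([ 0.5081, -0.0231]), np.float64(0.0018))
 dish rim (array([ 0.4954, -0.1417]), np.float64(0.0014))
 board 1079 ((508.9835205078125, -84.71416473388672), (189.9061279296875, 96.61274719238281), 83.95880889892578)
scene2 outer 139 (array([ 0.507 , -0.0213]), np.float64(0.0011)) [ 0.5081 -0.0225  0.0266]
 rim 111 [ 0.5081 -0.0231] (array([ 0.5087, -0.0231]), np.float64(0.0017))
 dish rim (array([ 0.4957, -0.1414]), np.float64(0.0015))
 board 1066 ((507.93341064453125, -84.51532745361328), (188.71885681152344, 95.6462173461914), 83.86898040771484)
side0 outer 166 (array([ 0.508 , -0.0213]), np.float64(0.0008)) [ 0.5077 -0.0202  0.0271]
 rim 99 [ 0.5078 -0.0188] (array([ 0.5075, -0.0189]), np.float64(0.0015))
 dish rim (array([ 0.4958, -0.1386]), np.float64(0.0013))
 board 430 ((497.6149597167969, -66.89607238769531), (178.3827362060547, 92.78271484375), 84.17632293701172)
wrist2 outer 239 (array([ 0.5087, -0.0211]), np.float64(0.0003)) [ 0.5087 -0.0211  0.028 ]
 rim 357 [ 0.4892 -0.0191] (array([ 0.5083, -0.019 ]), np.float64(0.0014))
 board 1697 ((507.2598876953125, -33.240318298339844), (97.59201049804688, 92.96107482910156), 83.42925262451172)
```

Ring at (0.508, -0.0213), consistent across three views; caddy yaw 84°. Hovering over the ring and re-measuring there.

Call:
carry_out:
  plan:
    - [[0.01,-0.04,-0.005,0,0,0,0],[0.02,-0.08,-0.015,0,0,0,0],[0.03,-0.12,-0.025,0,0,0,0],[0.038,-0.15,-0.03,0,0,0,0],[0.043,-0.165,-0.035,0,0,0,0]]

```text
time_s: 4.52
eef_pos: [0.5111, -0.0246, 0.126]
eef_rot: [0.001, 0.744, 0.669, -0.0]
wrist_force: [-0.6, -0.1, 0.0]
opening: 0.454
grasp_force: 60.4
```

Call:
carry_out:
  plan:
    - [[0,0,0,0,0,0,0],[0,0,0,0,0,0,0],[0,0,0,0,0,0,0],[0,0,0,0,0,0,0],[0,0,0,0,0,0,0]]

```text
time_s: 4.93
eef_pos: [0.5102, -0.0201, 0.1266]
eef_rot: [0.0, 0.742, 0.67, 0.0]
wrist_force: [-0.8, 0.3, -1.4]
opening: 0.45
grasp_force: 60.4
```

```bash
python3 - <<'E'
from h import *
o=st(); e=o['eef_pos']
for n in ['scene','side','wrist']:
    c=snap(n,n+'3'); P=cloud(c)
    for z0 in (e[2]-.057,e[2]-.04,e[2]-.025):
        q=near(P,e[:2],.03,z0,z0+.015)[:,:2]
        if len(q)>15: print(n,round(z0-e[2],3),len(q),fitcirc(q,.02,e[:2]))
    xy=np.array((.508,-.0213)); q=near(P,xy,.04,.015,.038)[:,:2]; q=q[np.hypot(*(q-xy).T)>.0245]
    if len(q)>20: print(' ring outer',len(q),fitcirc(q,.028,xy))
a=load('scene3')['pixels'][130:250,170:330];b=load('side3')['pixels'][120:240,200:360]
cv2.imwrite('pics/crop3.png',np.hstack([cv2.resize(a,(400,300)),cv2.resize(b,(400,300))])[...,::-1])
E
```

```text
t 4.93 tcp [ 0.5102 -0.0201  0.1266] yang -5.86 ztool [ 4.e-04  1.e-04 -1.e+00] F [-0.8  0.3 -1.4] op 0.45 g 60.4 q [-0.27  0.16  1.86  0.    1.12 -0.17]
scene -0.057 65 (array([ 0.5078, -0.021 ]), np.float64(0.0009))
scene -0.04 65 (array([ 0.5081, -0.0213]), np.float64(0.001))
scene -0.025 72 (array([ 0.508 , -0.0214]), np.float64(0.0008))
 ring outer 133 (array([ 0.5072, -0.0214]), np.float64(0.001))
side -0.057 79 (array([ 0.5085, -0.0215]), np.float64(0.0009))
side -0.04 82 (array([ 0.5089, -0.0214]), np.float64(0.0009))
side -0.025 87 (array([ 0.5092, -0.0214]), np.float64(0.0008))
 ring outer 156 (array([ 0.5076, -0.0214]), np.float64(0.0008))
wrist -0.057 415 (array([ 0.5091, -0.0218]), np.float64(0.0002))
wrist -0.04 530 (array([ 0.5093, -0.0218]), np.float64(0.0002))
wrist -0.025 676 (array([ 0.5095, -0.0218]), np.float64(0.0002))
 ring outer 387 (array([ 0.5083, -0.0216]), np.float64(0.0001))
```

View pics/crop3.png

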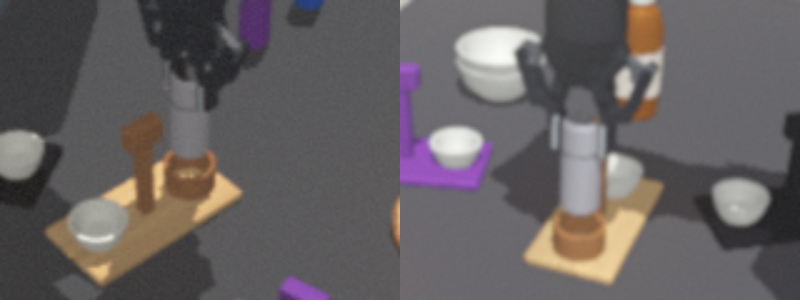

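The crop shows the slim shaker centred over the ring (left crop (190,150) over (190,175); right crop (580,185) over (580,235)). I correct about 1 mm in x and the 0.7° tilt, then lower partway with a force check.

Call:
carry_out:
  plan:
    - [[-0.0015,0,0,0,-0.012,0,0],[-0.0015,0,-0.006,0,-0.012,0,0],[-0.0015,0,-0.014,0,-0.012,0,0],[-0.0015,0,-0.022,0,-0.012,0,0],[-0.0015,0,-0.03,0,-0.012,0,0]]

```text
time_s: 5.5
eef_pos: [0.5084, -0.0212, 0.0951]
eef_rot: [0.004, 0.743, 0.669, 0.004]
wrist_force: [-0.1, 0.4, -1.5]
opening: 0.451
grasp_force: 60.4
```

Call:
carry_out:
  plan:
    - [[0,0,0,0,0,0,0],[0,0,-0.002,0,0,0,0],[0,0,-0.004,0,0,0,0],[0,0,-0.004,0,0,0,0],[0,0,-0.004,0,0,0,0]]

```text
time_s: 5.92
eef_pos: [0.5089, -0.0213, 0.0924]
eef_rot: [0.004, 0.743, 0.669, 0.004]
wrist_force: [-0.3, -0.2, -1.2]
opening: 0.448
grasp_force: 60.4
```

```bash
python3 - <<'E'
from h import *
o=st(); e=o['eef_pos']
for n in ['wrist','scene','side']:
    c=snap(n,n+'4'); P=cloud(c)
    for z0 in (e[2]-.04,e[2]-.025):
        q=near(P,e[:2],.03,z0,z0+.015)[:,:2]
        if len(q)>15: print(n,round(z0-e[2],3),len(q),fitcirc(q,.02,e[:2]))
    xy=np.array((.508,-.0213)); q=near(P,xy,.04,.015,.038)[:,:2]; q=q[np.hypot(*(q-xy).T)>.0245]
    print(' ring outer',len(q),fitcirc(q,.028,xy))
E
```

```text
t 5.92 tcp [ 0.5089 -0.0213  0.0924] yang -5.96 ztool [ 1.210e-02 -1.000e-04 -9.999e-01] F [-0.3 -0.2 -1.2] op 0.448 g 60.4 q [-0.28  0.2   1.89  0.    1.04 -0.18]
wrist -0.04 534 (array([ 0.5083, -0.0228]), np.float64(0.0002))
wrist -0.025 682 (array([ 0.5084, -0.0228]), np.float64(0.0002))
 ring outer 586 (array([ 0.5082, -0.0216]), np.float64(0.0001))
scene -0.04 65 (array([ 0.5066, -0.0223]), np.float64(0.0009))
scene -0.025 66 (array([ 0.507 , -0.0223]), np.float64(0.0009))
 ring outer 130 (array([ 0.5069, -0.0214]), np.float64(0.001))
side -0.04 73 (array([ 0.508 , -0.0225]), np.float64(0.0008))
side -0.025 79 (array([ 0.5081, -0.0224]), np.float64(0.0007))
 ring outer 160 (array([ 0.5078, -0.0212]), np.float64(0.0008))
```

Inside the ring with no contact force. I correct y by +1 mm and lower to the floor.

Call:
carry_out:
  plan:
    - [[0,0.001,0,0,0,0,0],[0,0.001,-0.004,0,0,0,0],[0,0.001,-0.008,0,0,0,0],[0,0.001,-0.012,0,0,0,0],[0,0.001,-0.016,0,0,0,0]]

```text
time_s: 6.48
eef_pos: [0.5086, -0.0202, 0.0757]
eef_rot: [0.004, 0.743, 0.669, 0.004]
wrist_force: [-0.0, 0.1, -1.6]
opening: 0.448
grasp_force: 60.4
```

Call:
carry_out:
  plan:
    - [[0,0,0,0,0,0,0],[0,0,-0.001,0,0,0,0],[0,0,-0.002,0,0,0,0],[0,0,-0.003,0,0,0,0],[0,0,-0.003,0,0,0,0]]

```text
time_s: 6.9
eef_pos: [0.509, -0.0204, 0.0755]
eef_rot: [0.004, 0.743, 0.67, 0.004]
wrist_force: [-9.1, 0.8, 23.5]
opening: 0.451
grasp_force: 63.6
```

```bash
python3 - <<'E'
from h import *
o=st(); e=o['eef_pos']
for n in ['wrist','scene','side']:
    c=snap(n,n+'5'); P=cloud(c)
    for z0 in (e[2]-.03,e[2]-.015):
        q=near(P,e[:2],.03,z0,z0+.015)[:,:2]
        if len(q)>15: print(n,round(z0-e[2],3),len(q),fitcirc(q,.02,e[:2]))
    xy=np.array((.508,-.0213)); q=near(P,xy,.04,.015,.038)[:,:2]; q=q[np.hypot(*(q-xy).T)>.0245]
    print(' ring outer',len(q),fitcirc(q,.028,xy))
E
```

```text
t 6.9 tcp [ 0.509  -0.0204  0.0755] yang -5.93 ztool [ 1.150e-02 -3.000e-04 -9.999e-01] F [-9.1  0.8 23.5] op 0.451 g 63.6 q [-0.28  0.23  1.9   0.    1.   -0.17]
wrist -0.03 629 (array([ 0.5083, -0.0218]), np.float64(0.0002))
wrist -0.015 796 (array([ 0.5083, -0.0218]), np.float64(0.0002))
 ring outer 745 (array([ 0.5082, -0.0216]), np.float64(0.0002))
scene -0.03 65 (array([ 0.507 , -0.0216]), np.float64(0.001))
scene -0.015 53 (array([ 0.5072, -0.0216]), np.float64(0.0011))
 ring outer 131 (array([ 0.5067, -0.0211]), np.float64(0.0009))
side -0.03 70 (array([ 0.5079, -0.0216]), np.float64(0.0009))
side -0.015 75 (array([ 0.508 , -0.0215]), np.float64(0.001))
 ring outer 154 (array([ 0.508 , -0.0214]), np.float64(0.0008))
```

Contact is at TCP 0.0755, which equals the on-counter grasp height of 0.0637 plus the 12 mm board, so the shaker is on the ring's floor. I relieve the push and open.

Call:
carry_out:
  plan:
    - [[0,0,0.002,0,0,0,0],[0,0,0.003,0,0,0,0.7],[0,0,0.003,0,0,0,1],[0,0,0.003,0,0,0,1],[0,0,0.003,0,0,0,1]]

```text
time_s: 7.47
eef_pos: [0.5086, -0.0202, 0.0759]
eef_rot: [0.004, 0.743, 0.669, 0.004]
wrist_force: [0.2, -0.1, 0.3]
opening: 0.982
grasp_force: 0.0
```

Call:
carry_out:
  plan:
    - [[0,0,0,0,0,0,1],[0,0,0.01,0,0,0,1],[0,0,0.04,0,0,0,1],[0,0,0.08,0,0.006,0,1],[0,0,0.115,0,0.012,0,1]]

```text
time_s: 7.88
eef_pos: [0.5082, -0.0201, 0.1932]
eef_rot: [-0.0, 0.743, 0.669, -0.0]
wrist_force: [1.8, 0.2, -0.3]
opening: 0.996
grasp_force: 0.0
```

```bash
python3 - <<'E'
from h import *
o=st()
for n in ['wrist','scene','side']:
    c=snap(n,n+'6'); P=cloud(c); xy=np.array((.508,-.0213))
    t=near(P,xy,.024,.1,.125)
    q=near(P,xy,.03,.05,.098)[:,:2]
    print(n,'shaker top',len(t),np.percentile(t[:,2],[50,95]).round(4) if len(t) else '',fitcirc(q,.02,xy) if len(q)>20 else '')
    q=near(P,xy,.04,.015,.038)[:,:2]; q=q[np.hypot(*(q-xy).T)>.0245]
    print(' ring outer',fitcirc(q,.028,xy) if len(q)>20 else '')
    t=near(P,(.501,-.081),.033,.12,.14)
    if len(t)>30: print(' bar',len(t),cv2.minAreaRect(t[:,:2].astype(np.float32)*1000),np.median(t[:,2]),t[t[:,2]>.127][:,:2].mean(0))
a=load('wrist6')['pixels'];b=load('side6')['pixels'][100:292,150:406]
cv2.imwrite('pics/crop6.png',np.hstack([cv2.resize(a,(400,300)),cv2.resize(b,(400,300))])[...,::-1])
E
```

```text
t 7.88 tcp [ 0.5082 -0.0201  0.1932] yang -5.96 ztool [-1.2e-03  3.0e-04 -1.0e+00] F [ 1.8  0.2 -0.3] op 0.996 g 0.0 q [-0.27  0.07  1.81 -0.    1.26 -0.17]
wrist shaker top 879 [0.1094 0.1131] (array([ 0.508 , -0.0202]), np.float64(0.0053))
 ring outer (array([ 0.5084, -0.0216]), np.float64(0.0002))
 bar 1310 ((502.17694091796875, -80.0518569946289), (41.198753356933594, 17.93654441833496), 84.40125274658203) 0.13037076887228405 [ 0.50234683 -0.07890247]
scene shaker top 84 [0.1068 0.1119] (array([ 0.5064, -0.0216]), np.float64(0.0009))
 ring outer (array([ 0.5067, -0.0211]), np.float64(0.0009))
 bar 125 ((502.02960205078125, -82.42737579345703), (40.66463851928711, 19.769914627075195), 79.27064514160156) 0.12871488063293002 [ 0.5022564  -0.08255017]
side shaker top 85 [0.1065 0.1116] (array([ 0.5074, -0.0214]), np.float64(0.0008))
 ring outer (array([ 0.5079, -0.0214]), np.float64(0.0008))
 bar 83 ((501.2218322753906, -78.6278076171875), (42.381622314453125, 18.072166442871094), 82.75502014160156) 0.1283893063229834 [ 0.50079928 -0.07788829]
```

View pics/crop6.png

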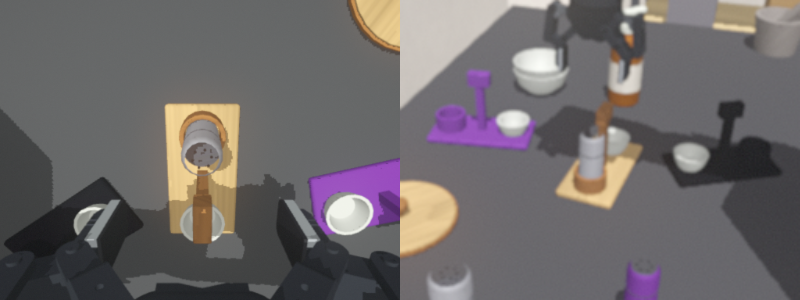

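Wrist crop: the shaker sits in the ring at (202,150) with the grip bar at (202,215); shaker top at 0.112, so it is fully seated. Handle from ring geometry and cloud: (0.502, -0.081). Moving over it, then a check before closing.

Call:
carry_out:
  plan:
    - [[-0.002,-0.02,0,0,0,0,1],[-0.004,-0.04,0,0,0,0,1],[-0.006,-0.061,0,0,0,0,1],[-0.006,-0.061,0,0,0,0,1],[-0.006,-0.061,0,0,0,0,1]]

```text
time_s: 8.45
eef_pos: [0.502, -0.0816, 0.1903]
eef_rot: [-0.001, 0.744, 0.669, -0.0]
wrist_force: [0.4, 0.3, -1.5]
opening: 0.997
grasp_force: 0.0
```

Call:
carry_out:
  plan:
    - [[0,0,-0.02,0,0,0,1],[0,0,-0.045,0,0,0,1],[0,0,-0.07,0,0,0,1],[0,0,-0.085,0,0,0,1],[0,0,-0.095,0,0,0,1]]

```text
time_s: 8.87
eef_pos: [0.501, -0.0796, 0.0936]
eef_rot: [-0.002, 0.743, 0.67, -0.001]
wrist_force: [-0.3, 0.3, 0.9]
opening: 1.001
grasp_force: 0.0
```

```bash
python3 - <<'E'
from h import *
o=st(); c=snap('wrist','wrist7'); P=cloud(c)
t=near(P,(.502,-.081),.033,.127,.135); print('bar',len(t),cv2.minAreaRect(t[:,:2].astype(np.float32)*1000) if len(t)>9 else '')
xy=np.array((.508,-.0213)); q=near(P,xy,.04,.015,.038)[:,:2]; q=q[np.hypot(*(q-xy).T)>.0245]
print(' ring outer',fitcirc(q,.028,xy) if len(q)>20 else '')
E
```

```text
t 8.87 tcp [ 0.501  -0.0796  0.0936] yang -5.92 ztool [-0.0041  0.0021 -1.    ] F [-0.3  0.3  0.9] op 1.001 g 0.0 q [-0.39  0.21  1.88  0.    1.06 -0.29]
bar 4218 ((501.96624755859375, -80.59578704833984), (40.786808013916016, 18.121389389038086), 83.82176208496094)
 ring outer
```

Call:
carry_out:
  plan:
    - [[0.001,-0.001,0.003,0,0,0,1],[0.001,-0.001,0.003,0,0,0,1],[0.001,-0.001,0.003,0,0,0,0],[0.001,-0.001,0.003,0,0,0,0],[0.001,-0.001,0.003,0,0,0,0]]

```text
time_s: 9.33
eef_pos: [0.5044, -0.0825, 0.1003]
eef_rot: [0.001, 0.743, 0.669, 0.0]
wrist_force: [0.0, 0.1, 0.7]
opening: 0.601
grasp_force: 0.0
```

Call:
carry_out:
  plan:
    - [[0,0,0,0,0,0,0],[0,0,0,0,0,0,0],[0,0,0,0,0,0,0],[0,0,0,0,0,0,0],[0,0,0,0,0,0,0]]

```text
time_s: 9.75
eef_pos: [0.5031, -0.0822, 0.0994]
eef_rot: [-0.001, 0.743, 0.669, -0.001]
wrist_force: [-5.5, 0.8, 5.0]
opening: 0.202
grasp_force: 60.0
```

Call:
carry_out:
  plan:
    - [[0,0,0,0,0,0,0],[0,0,0,0,0,0,0],[0,0,0.003,0,0,0,0],[0,0,0.006,0,0,0,0],[0,0,0.01,0,0,0,0]]

```text
time_s: 10.17
eef_pos: [0.5032, -0.082, 0.1087]
eef_rot: [-0.001, 0.743, 0.669, -0.0]
wrist_force: [-0.6, -0.7, -5.7]
opening: 0.2
grasp_force: 58.7
```

Call:
carry_out:
  plan:
    - [[0,0,0.005,0,0,0,0],[0,0,0.012,0,0,0,0],[0,0,0.02,0,0,0,0],[0,0,0.029,0,0,0,0],[0,0,0.038,0,0,0,0]]

```text
time_s: 10.58
eef_pos: [0.5039, -0.0823, 0.1484]
eef_rot: [0.0, 0.743, 0.669, 0.0]
wrist_force: [0.0, -0.6, -4.9]
opening: 0.199
grasp_force: 58.8
```

Call:
carry_out:
  plan:
    - [[0,0,0.01,0,0,0,0],[0,0,0.02,0,0,0,0],[0,0,0.03,0,0,0,0],[0,0,0.04,0,0,0,0],[0,0,0.046,0,0,0,0]]

```text
time_s: 11.0
eef_pos: [0.5044, -0.0825, 0.1951]
eef_rot: [0.001, 0.743, 0.669, 0.0]
wrist_force: [0.9, -0.2, -3.7]
opening: 0.198
grasp_force: 58.8
```

Call:
carry_out:
  plan:
    - [[0,0,0.004,0,0,0,0],[0,0,0.007,0,0,0,0],[0,0,0.008,0,0,0,0],[0,0,0.008,0,0,0,0],[0,0,0.008,0,0,0,0]]

```text
time_s: 11.42
eef_pos: [0.5034, -0.0821, 0.2008]
eef_rot: [-0.0, 0.743, 0.669, -0.0]
wrist_force: [-0.4, 0.3, -5.6]
opening: 0.204
grasp_force: 58.8
```

Call:
carry_out:
  plan:
    - [[0,0,0,0,0,0,0],[0,0,0,0,0,0,0],[0,0,0,0,0,0,0],[0,0,0,0,0,0,0],[0,0,0,0,0,0,0]]

```text
time_s: 11.83
eef_pos: [0.5037, -0.0823, 0.2012]
eef_rot: [-0.0, 0.743, 0.669, -0.0]
wrist_force: [0.1, -0.5, -5.0]
opening: 0.2
grasp_force: 58.8
```

```bash
python3 - <<'E'
from h import *
o=st()
for n in ['wrist','scene','side']:
    c=snap(n,n+'8'); P=cloud(c); H=cv2.cvtColor(c['pixels'],cv2.COLOR_RGB2HSV)
    a=P.reshape(-1,3); hue=H.reshape(-1,3)
    k=(np.hypot(a[:,0]-.503,a[:,1]+.082)<.115)&(a[:,2]>.09)&(a[:,2]<.135)&(hue[:,1]>90)
    b=a[k]; 
    if len(b)>60:
        ax=np.array([np.cos(np.radians(84)),np.sin(np.radians(84))]);ay=np.array([-ax[1],ax[0]])
        X=np.c_[(b[:,:2]-[.503,-.082])@ax,(b[:,:2]-[.503,-.082])@ay,np.ones(len(b))]
        s=least_squares(lambda p:X@p-b[:,2],[0,0,.11],loss='soft_l1',f_scale=.001)
        print(n,len(b),'board tilt deg x,y',np.degrees(s.x[:2]).round(2),'board top z',s.x[2].round(4))
    t=near(P,(.508,-.0213),.03,.195,.225); print(' shaker top',len(t),np.percentile(t[:,2],[50,95]).round(4) if len(t) else '')
    for nm,xy,r in [('wide',(.597,.3065),.0255)]:
        q=near(P,xy,.04,.015,.09)[:,:2]
        if len(q)>20: print(' ',nm,fitcirc(q,r,np.array(xy)))
a=load('scene8')['pixels'];b=load('side8')['pixels']
cv2.imwrite('pics/crop8.png',np.hstack([cv2.resize(a,(400,300)),cv2.resize(b,(400,300))])[...,::-1])
E
```

```text
t 11.83 tcp [ 0.5037 -0.0823  0.2012] yang -5.96 ztool [-2.e-04  1.e-04 -1.e+00] F [ 0.1 -0.5 -5. ] op 0.2 g 58.8 q [-0.39  0.07  1.8  -0.    1.28 -0.29]
wrist 15857 board tilt deg x,y [-0.12  0.35] board top z 0.1147
 shaker top 2483 [0.212  0.2153]
scene 1386 board tilt deg x,y [0.45 1.25] board top z 0.1143
 shaker top 125 [0.2056 0.2142]
  wide (array([0.5969, 0.307 ]), np.float64(0.0012))
side 536 board tilt deg x,y [ 0.11 -0.14] board top z 0.1137
 shaker top 145 [0.2058 0.2133]
  wide (array([0.598 , 0.3067]), np.float64(0.0012))
```

View pics/crop8.png

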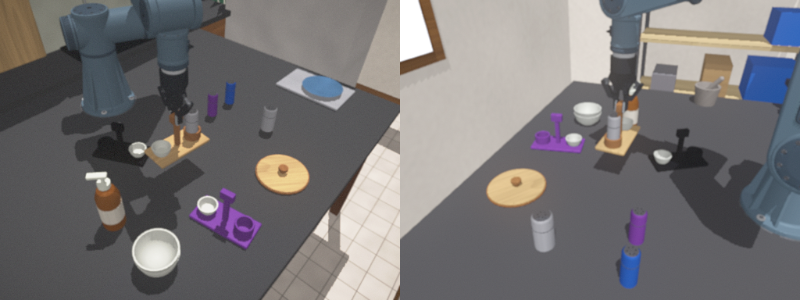

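The picture shows the caddy held level in the air at scene (180,145) with the shaker in its ring. The underside is at about 0.102 m and the shaker top about 0.1 m above its seated height. The wide shaker at (268,119) and the bystanders have not moved. Handing in.

```bash
python3 -c "
from h import *
st(); print(hand_in())"
```

```text
t 11.98 tcp [ 0.5038 -0.0823  0.2013] yang -5.96 ztool [-0. -0. -1.] F [-0.  -0.4 -5.5] op 0.2 g 58.8 q [-0.39  0.07  1.8  -0.    1.28 -0.29]
the job is handed in; nothing more can be done
None
```

The slim shaker is seated fully in the ring, and the arm is holding the caddy level by its handle, about 10 cm above the counter; I handed the job in at 12 s with the wide shaker still standing and the bystanders undisturbed.

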